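# Spring the retaining ring of the drip filter

## Robot

A 6-joint arm with a two-finger parallel gripper is mounted at the origin on the work surface. World frame = base frame: x ahead of the robot, y to its left, z up, the work surface at z = 0. Lengths are in m, angles in rad, forces in N, time in s.
With the tool pointing down it reaches from about 0.25 to 0.775 m from the base axis. Payload 4 kg.
Tool frame: the origin (TCP) lies between the finger pads; the fingertips stand 14 mm ahead of it and the grasp point (between the pads) lies 5 mm behind it (nose_length is the distance from the TCP to the fingertips, in m); z points along the fingers, y is the line along which they close (so a half turn about z gives the same grasp; the last joint's range is limited). The gripper opens to 94 mm and grips with 3 to 60 N. Pads are 16 mm wide; open, the fingers measure 119 mm over their backs; the gripper's body (75 mm by 177 mm) begins 78 mm behind the grasp point.
Start: joints at [1.125, 0.087, 1.371, -0, 1.684, -0.103], TCP at [0.185, 0.518, 0.22] pointing down, gripper open.
Joint ranges: [-3.1, 3.1], [-0.76, 2.03], [0.27, 2.55], [-1.08, 4.22], [0.17, 2.65], [-2.57, 2.57]. Speed limits (rad/s): [2.79, 2.79, 3.14, 3.14, 3.14, 3.14].

## Interface

Orientations are given as [roll, pitch, yaw] about the fixed x, y, z axes, in that order (R = Rz(yaw) Ry(pitch) Rx(roll)).
In Python, from bench import * gives the robot as it stands.
- The arm moves only by the tool move_arm, never from a script. Its argument "steps" is one flat list of numbers, 7 for each row, row after row: the turn, a rotation vector about the world's x, y, z in rad, then the shift along the world's x, y, z in m, then the opening, from 0 (shut) to 1 (fully open). A call has 1 to 12 rows; each row is the pose to reach, as a shift and turn from the pose commanded when the call began; what a row does not reach only later rows make up. A row lasts 1/10 s, in which the tool goes at most 50 mm and 8.59 degrees, less where a joint would pass 70% of its speed; a pose out of reach is approached as far as the arm can. A call with a gripper value outside its range is refused whole. The fingers move at their own pace and stop on an object; the grip force is fixed at half the most. Time passes only in rows, so rows that repeat a pose let the fingers close. It gives the time, the measured TCP pose, the force, the opening and the grip force at its end, in the units of the state.
- get_obs(): the state, without advancing time (a new reading comes with each control period).
- snapshot(name): name is "side" or "top" or "wrist"; returns (picture, depth): 480x640x3 uint8, red, green, blue; 480x640 float32, m along the optical axis (not along the pixel's ray), 0 where there is no reading.
- camera_model(name): a dict with "fx", "fy", "cx", "cy" (pixels), "rvec" (rotation vector, rad) and "tvec" (3), from world to camera coordinates, as OpenCV has them. Camera axes: x right, y down, z forward; pixel columns grow to the right and rows downward; lengths in m; the calibration is good to about 2 mm. A picture is of the moment at which its call begins: read the wrist's pose just before it. camera_model takes no time and is no camera call; for the wrist camera it gives the pose at the moment of the call.
- close_job(): hands the job in; it is judged then, once.
Trained networks look in the newest picture that a camera, given by its name, has taken for a name from the list of things; names that differ only in an ending like _2 or _b are one class to them, and where a whole thing is asked for, a point or a joint stands for the part that bears it (a point fixed in the world has none). Each returns a list of dicts, best first, with "score" (0 to 1); they miss things now and then, are a little off and sometimes report something else, mostly with a low value. They report only what shows in the picture. A call takes as long as a camera call. They do not tell look-alikes from the thing itself.
- silhouettes(camera, target): "pixels" (480x640 bool, what is visible of it) and "uv" ([column, row] in pixels, amid what is visible of it).
- spot_point(camera, target): "uv" ([column, row] in pixels: a listed point, or the origin of a listed thing).
The state is a dict: "time": time; "joint_positions": joint angles; "qvel": joint speeds; "joint_torque": joint torques, N m; "tool_pos": TCP position; "ee_rot": TCP orientation; "wrist_force": force on the tool from outside, world axes, zero at the start; "wrist_torque": the same for the moment, N m; "width": finger opening in m; "finger_force": force on a finger pad.
Only numpy, scipy, OpenCV 4.12 (cv2) and the standard library are available. Lean on these libraries where they do the work, as an engineer would, in place of code of your own. Each camera call takes 0.05 s, during which the arm holds its last target. There are 200 camera calls.

## Task

The drip-watering filter is due for cleaning. Take the hook pick from the steel peg holder, feel its toe under the ring end that sits beside the spring catch, and lift gently until that end snaps up past the catch and stays resting on top of it; then hang the pick back in its holder as it was. Use the pick and not the fingers on the ring, press only lightly on the fine strainer underneath, do not force the ring, and leave the other things on the shelf alone.

Things in the scene. Friction and masses are not known exactly. Their poses are not given: they have to be found in the camera images.
- filter: round grey plastic housing fixed to the shelf, 114 mm in diameter, open at the top, two black hose stubs; origin: centre of its underside, z up. Bore 102 mm, rim 47 mm above the shelf. A split ring lies inside on three ledges, top 3 mm below the rim. At its -x side a fixed lip reaches over the ring with 1.5 mm of play: the ring tilts up about that side
- ring: flat split steel ring, 100 mm outer, 80 mm inner diameter, 4 mm thick, 80 g, loose in the filter; origin: centre of its circle, in its underside, 40 mm above the shelf while seated; axes as the filter's. The end to lift is at its +x; from there it runs anticlockwise from above for 314 degrees, then comes the 46 degree gap. Nothing but the strainer is under its first 50 degrees
- ring_end (a point): middle of the underside of the ring end to be lifted, 45 mm from the ring's origin along the ring's +x; from it the ring continues along the ring's +y, and the open gap lies to its -y side
- strainer: fine perforated dark metal disc, 99 mm in diameter, in the filter below the ring; origin: centre of its underside. Its top is 3 mm higher, 35 mm above the shelf and 5 mm below the underside of the seated ring. Sprung: yields downwards from about 1 to 2 N, then 4 N per mm. More than 8 N of the pick on it damages it
- holder: steel peg holder fixed to the shelf: 90 x 90 mm foot, two side plates and a 70 (x) by 72 (y) mm top plate, its upper side 104 mm above the shelf. Origin: centre of its underside. The top plate has a slot 14 mm wide in y, from -9 to +20 mm in x, through which the pick's shank and toe pass straight up and down
- pick: hook pick, 120 g, upright in the holder's slot: steel collar 30 x 30 x 6 mm on the plate, above it a wooden handle 22 x 22 mm, its top 68 mm above the origin (centre of the collar's underside, z up). Below, on the axis, a 5 mm steel shank with a toe at its foot pointing along +x: 5 mm wide, 3 mm thick, tip 13 mm from the axis, underside 68 to 92 mm below the origin
- pot_a: white ceramic pot, 85 mm high, bystander; origin at its underside
- pot_b: white ceramic pot, 85 mm high, bystander; origin at its underside
- trowel: red plastic trowel lying on the shelf, bystander
- scoop: clear plastic scoop, 40 mm high, bystander
- catch: sliding steel spring catch, 12 mm wide, 25 degrees round from the ring end; origin above the ring's outer edge, 49.5 mm above the shelf. Its nose reaches 3.5 mm over the ring, underside sloping, flat top 51.5 mm above the shelf. The ring passes it with about 5 to 12 N of lift; it springs back under the ring once the ring's underside at the end is about 14 mm above its seat
- pick_collar (a point): same point as the pick's origin. The shank below it is clamped at a different reach each time (the 24 mm range given under the pick), which is not measured and must be found by touch; the clamp does not slip below 50 N
There are look-alikes about, which are no part of the job. What is meant by the pick is not green, and is the smaller of those in its own colour. What is shaped like the ring but black or pink is not meant.

How it is judged:
On the way, in this order (a step that is already met when the one before it is completed fails the run):
1. the pick has been lifted out of its holder (height (world z) of pick above 0.125 m), for 0.2 s.
2. the ring end is raised with the pick, past the catch (z of ring_end in the frame of filter above 0.0495 m and contact force between pick and ring above 0.1 N), for 0.1 s.
At the end, for the whole second after the job is handed in: the lifted ring end rests on top of the spring catch (its underside 49 to 60 mm above the filter's underside, ring centred within 8 mm of the filter) and the pick hangs upright in the holder's slot with its collar on the plate (within 12 mm of the holder's axis, tilt under 0.08 rad), both at rest (z of ring_end in the frame of filter between 0.049 and 0.06 m and horizontal distance between ring and filter below 0.008 m and linear speed of each of ring, pick below 0.01 m/s and horizontal distance between pick and holder below 0.012 m and z of pick in the frame of holder between 0.101 and 0.107 m and angle between pick's own z axis and vertical below 0.08 rad); the robot touches nothing.
It fails at once if the pick presses on the strainer with more than 8 N (contact force between pick and strainer above 8 N).
It fails at once if the ring is forced: the pick bears on it with more than 20 N (contact force between pick and ring above 20 N).
It fails at once if the fingers touch the ring (contact force between the fingers and ring above 0.5 N).
It fails at once if a bystander is disturbed (distance of any of pot_a, pot_b, trowel, scoop from where it was at the start of the episode above 0.02 m).
It also fails if it takes over 58 s, if anything falls off the work surface, if the arm or the gripper's body presses on something with over 40 N, if the wrist force passes 120 N, or if a joint passes its speed limit or range.

## Working session

There is one attempt and no reset: what is moved stays moved. The work goes in short steps, Python scripts to look and compute and a tool call to move; the robot and the scene stay as the last step left them, time stands still between calls to the robot, and variables do not carry over. Pictures are saved under pics/ and viewed, at most 10 in all, crops included, and the job is handed in when it is done.

Besides the shell and the picture viewer there is one more tool, called after "Emit:" as name(argument=value, ...), one argument or row to a line, values as JSON. move_arm: Moves the arm, as the interface text tells. Its arguments: {"type":"object","properties":{"steps":{"type":"array"}},"required":["steps"]}

```bash
mkdir -p pics; cat > h.py <<'E'
from bench import *
import numpy as np, cv2
def cam(n):
    m=camera_model(n); R=cv2.Rodrigues(np.array(m["rvec"],float))[0]; return m,R,np.array(m["tvec"],float).ravel()
def unproj(n,uv,d,c=None):
    m,R,t=c or cam(n); u,v=uv
    p=np.array([(u-m["cx"])/m["fx"]*d,(v-m["cy"])/m["fy"]*d,d]); return R.T@(p-t)
def atz(n,uv,z,c=None):
    m,R,t=c or cam(n); r=R.T@np.array([(uv[0]-m["cx"])/m["fx"],(uv[1]-m["cy"])/m["fy"],1]); o=-R.T@t
    return o+r*(z-o[2])/r[2]
def cloud(n,d,c=None):
    m,R,t=c or cam(n); v,u=np.mgrid[:480,:640]
    P=np.stack([(u-m["cx"])/m["fx"]*d,(v-m["cy"])/m["fy"]*d,d],-1); return (P-t)@R
E
python3 - <<'E'
from h import *
np.set_printoptions(precision=4,suppress=True)
ims=[]
for n in ("top","side"):
    im,d=snapshot(n); cv2.imwrite(f"pics/{n}0.png",im[...,::-1]); np.savez(f"{n}0.npz",im=im,d=d)
    for t in ("filter","ring","ring_end","holder","pick","pick_collar","catch","pot_a","trowel","scoop"):
        for r in spot_point(n,t)[:4]:
            u,v=np.round(r["uv"]).astype(int); 
            dd=d[v,u] if 0<=u<640 and 0<=v<480 else 0
            print(n,t,round(r["score"],2),np.round(r["uv"],1),unproj(n,r["uv"],dd) if dd>0 else None)
print(get_obs())
E
```

```text
top filter 0.79 [252.5 268. ] [0.5181 0.1182 0.035 ]
top filter 0.44 [308.6 173.4] [0.7235 0.0072 0.0085]
top ring 0.34 [253.4 271.3] [0.5113 0.1161 0.0359]
top ring_end 0.96 [251.6 332. ] [0.3913 0.1207 0.002 ]
top ring_end 0.94 [155.9 230.7] [0.5993 0.3246 0.0058]
top ring_end 0.67 [254.3 252.2] [0.5504 0.1154 0.0341]
top ring_end 0.2 [507.4 257.4] [ 0.5445 -0.4039  0.0146]
top holder 0.55 [404.9 253.6] [ 0.5367 -0.1793  0.1141]
top holder 0.28 [254.6 269.5] [0.5155 0.1143 0.031 ]
top pick 0.93 [386.4 356.2] [ 0.3437 -0.1528  0.0028]
top pick 0.86 [405.1 245.1] [ 0.548  -0.1758  0.1446]
top pick 0.69 [405.3 144.1] [ 0.7935 -0.2007 -0.0039]
top pick_collar 0.91 [391.6 354.2] [ 0.348  -0.1607  0.0262]
top pick_collar 0.84 [408.7 244.9] [ 0.5437 -0.1784  0.1736]
top pick_collar 0.55 [404.6 146.2] [ 0.783  -0.1968  0.0133]
top catch 0.4 [246.8 242.9] [0.567  0.1292 0.049 ]
top pot_a 0.9 [307.8 176.9] [0.718  0.0091 0.0009]
top pot_a 0.75 [127.  302.1] [0.4508 0.3761 0.0053]
top pot_a 0.38 [247.1 245.4] [0.563  0.1293 0.0424]
top trowel 0.8 [506.1 255.6] [ 0.5492 -0.4033  0.0083]
top sc
[... 904 characters left out ...]
285.  220.4] [0.5678 0.1234 0.0454]
side pot_a 0.8 [360.3 230.5] [ 0.7008 -0.0152  0.0354]
side trowel 0.59 [437.  386.8] [ 0.5469 -0.4142  0.0154]
side scoop 0.61 [266.5 282.7] [ 0.4204 -0.0098  0.0407]
{'time': 1.1, 'joint_positions': array([ 1.1249,  0.0872,  1.3707,  0.    ,  1.6836, -0.1031]), 'qvel': array([ 0.0005, -0.    ,  0.0016,  0.0015, -0.0011, -0.0003]), 'joint_torque': array([  0.0018, -34.0047, -30.2607,   0.072 ,   0.0237,  -0.    ]), 'tool_pos': array([0.1848, 0.518 , 0.2195]), 'ee_rot': array([ 3.1415, -0.    ,  2.7989]), 'wrist_force': array([-1.2191, -0.1666,  0.0673]), 'wrist_torque': array([-0.0073, -0.0276, -0.0691]), 'finger_force': 0.0, 'width': 0.09382428789263568}
```

View pics/top0.png

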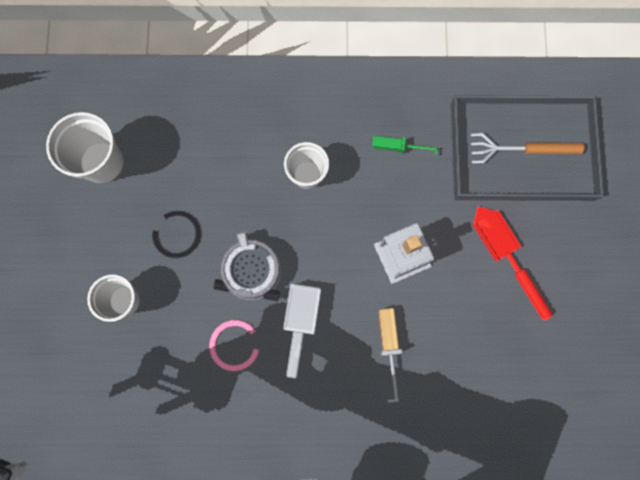

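View pics/side0.png

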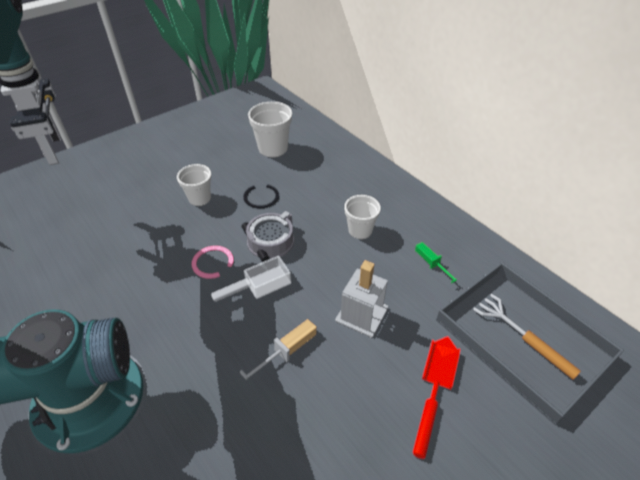

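The pick is in the holder at about (405,245) in the top picture. The filter is at (250,268), with the catch on its far rim at about (243,240). The loose orange tool, the green one, and the black and pink rings are look-alikes. Next I bring the wrist camera closer.

```bash
python3 - <<'E'
from h import *
from scipy.spatial.transform import Rotation as Ro
m,R,t=cam("wrist"); o=get_obs(); T=Ro.from_euler("xyz",o["ee_rot"]).as_matrix()
print(m["fx"],T.T@(-R.T@t-o["tool_pos"]), T.T@R.T)
d=np.load("top0.npz")["d"]; P=cloud("top",d)
# holder top plate points
s=(abs(P[...,2]-.104)<.006)&(abs(P[...,0]-.53)<.08)&(abs(P[...,1]+.18)<.08)
q=P[s][:,:2].astype(np.float32); print(s.sum(),cv2.minAreaRect(q))
s=(P[...,2]>.15)&(abs(P[...,0]-.53)<.08)&(abs(P[...,1]+.18)<.08); print(s.sum(),P[s].mean(0))
s=(abs(P[...,2]-.047)<.006)&(abs(P[...,0]-.515)<.08)&(abs(P[...,1]-.117)<.08); print(s.sum(),cv2.minEnclosingCircle(P[s][:,:2].astype(np.float32)))
E
```

```text
403.13366386665064 [ 0.0791104   0.00040524 -0.16492829] [[-4.35807249e-04 -9.61548222e-01 -2.74635808e-01]
 [ 9.99999894e-01 -4.60752371e-04  2.63200227e-05]
 [-1.51847071e-04 -2.74635767e-01  9.61548320e-01]]
1124 ((0.549727201461792, -0.1873481571674347), (0.0773807242512703, 0.07067985087633133), 23.632949829101562)
177 [ 0.54876358 -0.18614393  0.16882346]
1170 ((0.5130486488342285, 0.09883293509483337), 0.08988608419895172)
```

Emit:
move_arm(
  steps=[0,0,0,0.03,-0.035,0.02,1,0,0,0,0.06,-0.07,0.04,1,0,0,0,0.09,-0.105,0.06,1,0,0,0,0.12,-0.14,0.08,1,0,0,0,0.15,-0.18,0.08,1,0,0,0,0.18,-0.22,0.08,1,0,0,0,0.21,-0.26,0.08,1,0,0,0,0.24,-0.3,0.08,1,0,0,0,0.27,-0.34,0.08,1,0,0,0,0.3,-0.37,0.08,1,0,0,0,0.33,-0.4,0.08,1,0,0,0,0.33,-0.4,0.08,1],
)

```text
time: 2.3
tool_pos: [0.5174, 0.1142, 0.298]
ee_rot: [-3.14, -0.001, 2.792]
wrist_force: [0.4, 0.1, -0.1]
width: 0.0939
finger_force: 0.0
```

```bash
python3 - <<'E'
from h import *
np.set_printoptions(precision=4,suppress=True)
n="wrist"; c=cam(n); im,d=snapshot(n); np.savez("w0.npz",im=im,d=d)
big=im.copy()
Z={"filter":0,"ring":.04,"ring_end":.04,"catch":.0495,"strainer":.032}
for t in Z:
    for r in spot_point(n,t)[:3]:
        print(t,round(r["score"],2),np.round(r["uv"],1),atz(n,r["uv"],Z[t],c))
P=cloud(n,d,c)
s=(abs(P[...,2]-.0455)<.004)&(np.hypot(P[...,0]-.515,P[...,1]-.117)<.062)
print(s.sum(),cv2.minEnclosingCircle(P[s][:,:2].astype(np.float32)))
cv2.imwrite("pics/w0.png",big[...,::-1])
E
```

```text
filter 0.67 [354.5 239.8] [0.5837 0.1351 0.    ]
filter 0.53 [ 48.2 346.3] [ 0.5842 -0.2836  0.    ]
ring 0.69 [357.7 241.1] [0.5742 0.1385 0.04  ]
ring_end 0.87 [337.2 238.9] [0.5642 0.1182 0.04  ]
ring_end 0.77 [284.9  83.8] [0.3967 0.1224 0.04  ]
ring_end 0.64 [518.9 199.7] [0.5893 0.3138 0.04  ]
catch 0.76 [355.9 237.7] [0.567  0.1379 0.0495]
strainer 0.82 [325.7 199. ] [0.5198 0.121  0.032 ]
4019 ((0.5179932117462158, 0.1240624263882637), 0.05776585265994072)
```

View pics/w0.png

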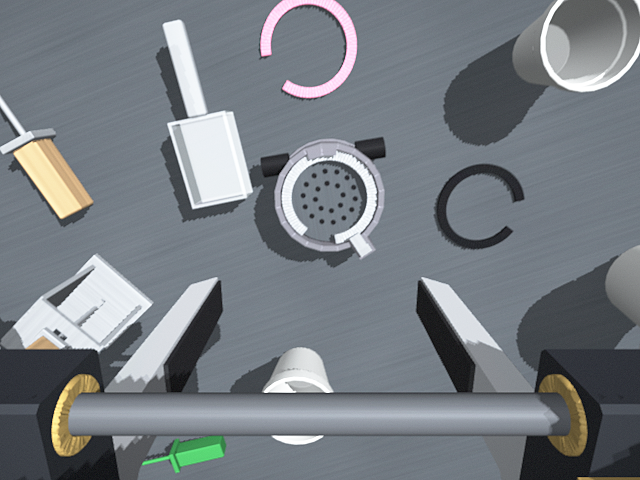

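The ring end is at (337,238), the catch at (358,240) and the gap runs from about (300,235) to (337,238). Now I refine the filter angles and look at the holder.

```bash
cat > ang.py <<'E'
from h import *
from scipy.optimize import least_squares
def fit_circle(q,r):
    f=lambda p:np.hypot(*(q-p).T)-r
    return least_squares(f,q.mean(0),loss="soft_l1",f_scale=.001).x
def prof(n,im,c,ctr,z,r):
    a=np.radians(np.arange(0,360,1.0)); m,R,t=c
    W=np.stack([ctr[0]+r*np.cos(a),ctr[1]+r*np.sin(a),0*a+z],1)
    uv=cv2.projectPoints(W,R,t,np.array([[m["fx"],0,m["cx"]],[0,m["fy"],m["cy"]],[0,0,1.]]),None)[0].astype(np.float32)
    return cv2.remap(im,uv[:,0,0][:,None],uv[:,0,1][:,None],1)[:,0].astype(float).mean(1)
E
python3 - <<'E'
from ang import *
# need camera model at snapshot: arm holds, same pose
n="wrist"; c=cam(n); f=np.load("w0.npz"); im,d=f["im"],f["d"]; P=cloud(n,d,c)
r=np.hypot(P[...,0]-.519,P[...,1]-.122)
up=(P[...,2]>.035)&(r<.064)
cn,_=cv2.findContours(up.astype(np.uint8),cv2.RETR_EXTERNAL,cv2.CHAIN_APPROX_NONE)
k=max(cn,key=len)[:,0]; q=np.array([atz(n,uv,.047,c)[:2] for uv in k])
# outline of rim at z=.047 (far sides), exclude catch
ctr=fit_circle(q,.057); print("ctr",ctr,np.percentile(np.hypot(*(q-ctr).T),[5,25,50,75,95]))
for rr in (.043,.045,.047):
    p=prof(n,im,c,ctr,.044,rr); print(rr,[(i-40,int(p[(i-40)%360])) for i in range(0,80,2)] if rr==.045 else "", np.where((p>190)!=np.roll(p>190,1))[0])
h=im[130:270,250:410]; cv2.imwrite("pics/z.png",cv2.resize(h,None,fx=4,fy=4,interpolation=2)[...,::-1])
E
```

```text
ctr [0.74335336 0.0379257 ] [0.05322083 0.15222935 0.21066932 0.31442404 0.40730192]
0.043  [154 222 225 243]
0.045 [(-40, 146), (-38, 147), (-36, 145), (-34, 144), (-32, 145), (-30, 143), (-28, 143), (-26, 143), (-24, 141), (-22, 142), (-20, 141), (-18, 140), (-16, 142), (-14, 142), (-12, 141), (-10, 143), (-8, 144), (-6, 145), (-4, 145), (-2, 146), (0, 146), (2, 147), (4, 147), (6, 149), (8, 150), (10, 150), (12, 152), (14, 154), (16, 156), (18, 156), (20, 158), (22, 161), (24, 165), (26, 172), (28, 175), (30, 180), (32, 185), (34, 186), (36, 186), (38, 178)] [155 223 225 243]
0.047  [156 243]
```

View pics/z.png

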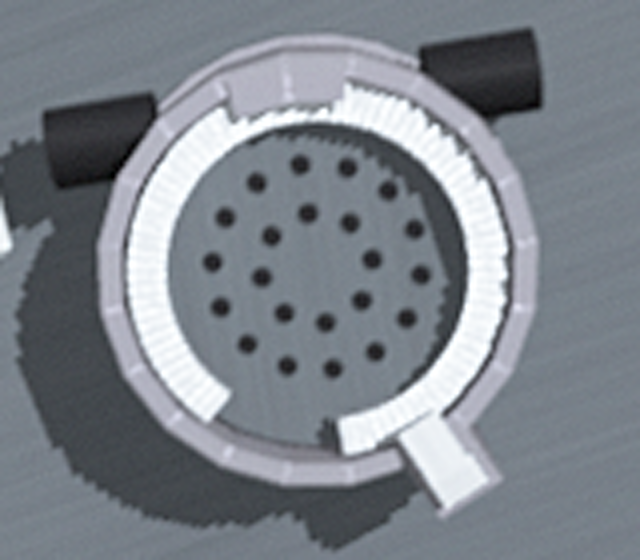

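Emit:
move_arm(
  steps=[0,0,0,0,-0.04,0,1,0,0,0,0,-0.08,0,1,0,0,0,0,-0.12,0,1,0,0,0,-0.01,-0.16,0.01,1,0,0,0,-0.01,-0.2,0.01,1,0,0,0,-0.02,-0.24,0.02,1,0,0,0,-0.02,-0.28,0.02,1,0,0,0,-0.02,-0.3,0.02,1,0,0,0,-0.02,-0.3,0.02,1,0,0,0,-0.02,-0.3,0.02,1],
)

```text
time: 3.6
tool_pos: [0.4949, -0.1809, 0.3197]
ee_rot: [3.141, 0.0, 2.8]
wrist_force: [-0.1, 0.7, 0.7]
width: 0.0941
finger_force: 0.0
```

The zoomed filter shows the ring end's face at about zoom (341,437), which is full picture (335,239). The catch is at zoom (440,460) and the fixed lip at (290,85), opposite the end.

```bash
cat > look.py <<'E'
from ang import *
np.set_printoptions(precision=4,suppress=True)
from scipy.spatial.transform import Rotation as Ro
n="wrist"; c=cam(n); im,d=snapshot(n); np.savez("w1.npz",im=im,d=d)
m,R,t=c; o=get_obs(); T=Ro.from_euler("xyz",o["ee_rot"]).as_matrix()
Rt=T.T@R.T; ot=T.T@(-R.T@t-o["tool_pos"])
T0=Ro.from_euler("xyz",[-3.14,-.001,2.792]).as_matrix(); p0=np.array([.5174,.1142,.298])
R0=(T0@Rt).T; t0=-R0@(p0+T0@ot); c0=(m,R0,t0)
f=np.load("w0.npz"); im0,d0=f["im"],f["d"]
print("catch chk",atz(n,(355.9,237.7),.0495,c0))
g=im0[130:270,250:410].astype(int)
w=((g.min(2)>215)&(d0[130:270,250:410]>0)).astype(np.uint8)
w[100:,98:]=0 # remove catch
v,u=np.nonzero(w); q=np.array([atz(n,(a+250,b+130),.044,c0)[:2] for a,b in zip(u,v)])
q=q[np.hypot(q[:,0]-.519,q[:,1]-.1215)<.056]
ctr=least_squares(lambda p:np.maximum(0,abs(np.hypot(*(q-p).T)-.045)-.004),q.mean(0)).x
rr=np.hypot(*(q-ctr).T); print(len(q),"ctr",ctr,np.percentile(rr,[2,50,98]))
for r in (.042,.045,.048):
    p=prof(n,im0,c0,ctr,.044,r); e=np.where((p>205)!=np.roll(p>205,1))[0]; print(r,e)
# holder
for t in ("holder","pick","pick_collar"):
    for r in spot_point(n,t)[:4]:
        u,v=np.round(r["uv"]).astype(int); print(t,round(r["score"],2),np.round(r["uv"],1),unproj(n,r["uv"],d[min(v,479),min(u,639)],c),atz(n,r["uv"],.104,c))
P=cloud(n,d,c)
near=np.hypot(P[...,0]-.545,P[...,1]+.187)<.08
for z,tol in((.172,.006),(.104,.004)):
    s=(abs(P[...,2]-z)<tol)&near
    if s.sum()>10: print(z,s.sum(),cv2.minAreaRect(P[s][:,:2].astype(np.float32)),np.median(P[s],0))
cv2.imwrite("pics/w1.png",im[...,::-1])
E
python3 look.py
```

```text
catch chk [0.5669 0.1376 0.0495]
1773 ctr [0.5179 0.1248] [0.0402 0.0446 0.0494]
0.042 [156 157 161 165 305 349]
0.045 [155 190 304 350]
0.048 [  3  17 101 105 111 113 118 120 123 125 153 190 304 349]
holder 0.95 [325.8 234.6] [ 0.522  -0.1829  0.1041] [ 0.522  -0.1829  0.104 ]
holder 0.25 [514.5 308.7] [ 0.6921 -0.0097  0.0576] [ 0.6626 -0.0253  0.104 ]
pick 0.89 [381.4 395.9] [ 0.4728 -0.1598  0.4175] [ 0.7173 -0.1862  0.104 ]
pick 0.88 [330.6 259.8] [ 0.5377 -0.1843  0.1353] [ 0.5482 -0.187   0.104 ]
pick 0.72 [289.5  61. ] [ 0.3534 -0.1617  0.0398] [ 0.3631 -0.1606  0.104 ]
pick_collar 0.94 [331.7 265.1] [ 0.5384 -0.1839  0.1481] [ 0.5539 -0.1878  0.104 ]
pick_collar 0.8 [289.   60.9] [ 0.3531 -0.1622  0.0397] [ 0.3629 -0.161   0.104 ]
pick_collar 0.57 [383.3 397.9] [ 0.4734 -0.1596  0.4174] [ 0.7205 -0.185   0.104 ]
0.172 680 ((0.5513783693313599, -0.18716338276863098), (0.02251528948545456, 0.022685399278998375), 25.627695083618164) [ 0.5501 -0.1869  0.1713]
0.104 3257 ((0.5514491200447083, -0.18757128715515137), (0.07670965045690536, 0.07061345130205154), 23.53498649597168) [ 0.5395 -0.1812  0.1035]
```

View pics/w1.png

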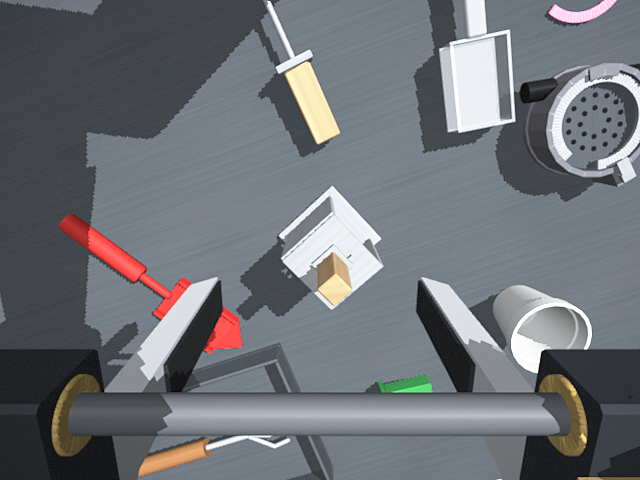

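The holder is at about (330,250) with the pick's handle at (333,280). I zoom in to find the slot's direction.

```bash
python3 - <<'E'
import cv2
a=cv2.imread("pics/w1.png")[175:320,265:395]; b=cv2.imread("pics/side0.png")[255:340,325:400]; 
a=cv2.resize(a,(400,446),interpolation=2); b=cv2.resize(b,(390,446),interpolation=2)
cv2.imwrite("pics/z2.png",cv2.hconcat([a,b]))
E
```

```text
(no output)
```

View pics/z2.png

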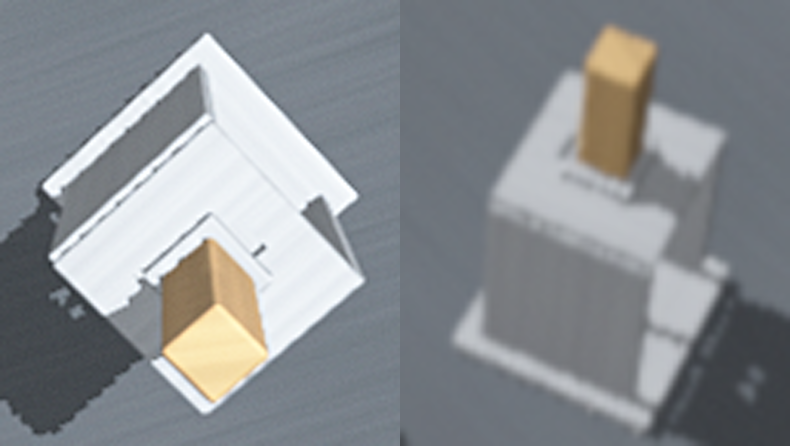

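The slot mark is at zoom (260,248), on the +y side of the collar, so the holder's yaw is about 114.5°. I approach with the tool yaw aligned to that.

Emit:
move_arm(
  steps=[0,0,-0.14,0.01,0,0,1,0,0,-0.28,0.02,0,0,1,0,0,-0.42,0.04,0,0,1,0,0,-0.56,0.056,-0.005,0,1,0,0,-0.7,0.056,-0.005,0,1,0,0,-0.8,0.056,-0.005,-0.03,1,0,0,-0.8,0.056,-0.005,-0.07,1,0,0,-0.8,0.056,-0.005,-0.11,1,0,0,-0.8,0.056,-0.005,-0.15,1,0,0,-0.8,0.056,-0.005,-0.175,1,0,0,-0.8,0.056,-0.005,-0.187,1,0,0,-0.8,0.056,-0.005,-0.187,1],
)

```text
time: 5.0
tool_pos: [0.5501, -0.1858, 0.1307]
ee_rot: [-3.139, -0.003, 2.0]
wrist_force: [0.0, 0.0, -0.1]
width: 0.0946
finger_force: 0.0
```

Emit:
move_arm(
  steps=[0,0,0,0,0,0,0.5,0,0,0,0,0,0,0.2,0,0,0,0,0,0,0,0,0,0,0,0,0,0,0,0,0,0,0,0,0,0,0,0,0,0,0,0,0,0,0,0,0,0,0,0,0,0,0,0,0,0],
)

```text
time: 5.8
tool_pos: [0.5508, -0.187, 0.1324]
ee_rot: [-3.142, -0.0, 1.999]
wrist_force: [-0.6, 0.1, -0.4]
width: 0.0334
finger_force: 0.0
```

Emit:
move_arm(
  steps=[0,0,0,0,0,0,0,0,0,0,0,0,0,0,0,0,0,0,0,0,0,0,0,0,0,0,0,0,0,0,0,0,0,0,0],
)

```text
time: 6.3
tool_pos: [0.5509, -0.187, 0.1324]
ee_rot: [3.142, -0.0, 1.999]
wrist_force: [-0.5, 0.6, -0.2]
width: 0.022
finger_force: 29.9
```

Emit:
move_arm(
  steps=[0,0,0,0,0,0.01,0,0,0,0,0,0,0.03,0,0,0,0,0,0,0.05,0,0,0,0,0,0,0.07,0,0,0,0,0,0,0.09,0,0,0,0,0,0,0.11,0,0,0,0,0,0,0.13,0,0,0,0,0,0,0.14,0,0,0,0,0,0,0.14,0,0,0,0,0,0,0.14,0],
)

```text
time: 7.3
tool_pos: [0.5507, -0.1869, 0.2719]
ee_rot: [-3.141, -0.001, 1.999]
wrist_force: [-0.2, -0.0, -0.7]
width: 0.0213
finger_force: 29.9
```

```bash
python3 - <<'E'
from h import *
np.set_printoptions(precision=4,suppress=True)
print(get_obs()["wrist_force"],get_obs()["tool_pos"])
n="side"; c=cam(n); im,d=snapshot(n); cv2.imwrite("pics/s1.png",im[...,::-1]); np.savez("s1.npz",im=im,d=d)
for t in ("pick_collar","pick"):
    for r in spot_point(n,t)[:2]:
        u,v=np.round(r["uv"]).astype(int); print(t,r["score"],r["uv"],unproj(n,r["uv"],d[v,u],c))
P=cloud(n,d,c)
s=(np.hypot(P[...,0]-.551,P[...,1]+.187)<.03)&(P[...,2]>.115)&(P[...,2]<.26)
h=np.histogram(P[s][:,2],bins=np.arange(.115,.26,.005)); print(h[0]); 
q=P[s&(P[...,2]<.235)]; print(q[np.argsort(q[:,2])][:25])
m=d.copy(); v,u=np.nonzero(s); print(u.min(),u.max(),v.min(),v.max())
k=im[max(0,v.min()-15):v.max()+25,u.min()-20:u.max()+20]; f=min(700/k.shape[1],580/k.shape[0]); cv2.imwrite("pics/s1z.png",cv2.resize(k,None,fx=f,fy=f,interpolation=2)[...,::-1]); print(f)
E
```

```text
[-0.2363 -0.0227 -0.7311] [ 0.5507 -0.1869  0.2719]
pick_collar 0.93 [282.0, 349.2] [ 0.3513 -0.1668  0.0343]
pick_collar 0.83 [370.3, 240.4] [ 0.5344 -0.2052  0.2697]
pick 0.81 [281.8, 351.8] [ 0.3511 -0.1651  0.0218]
pick 0.62 [436.6, 260.7] [ 0.7894 -0.1945  0.0183]
[ 0  0  0  0  0  0  0  0 19  3  4  5  7  3  2  5  4  7  3  3  6  4  6  0
  0  3 60 51  9]
[[ 0.55   -0.189   0.1557]
 [ 0.5485 -0.1847  0.1558]
 [ 0.5469 -0.1804  0.1561]
 [ 0.5513 -0.1845  0.1567]
 [ 0.5509 -0.1908  0.1567]
 [ 0.548  -0.1821  0.1569]
 [ 0.5465 -0.1778  0.1571]
 [ 0.5557 -0.1885  0.1572]
 [ 0.5479 -0.1792  0.1573]
 [ 0.5495 -0.1774  0.1576]
 [ 0.5491 -0.1838  0.1576]
 [ 0.5524 -0.1831  0.1577]
 [ 0.5443 -0.1802  0.1578]
 [ 0.5504 -0.1883  0.1579]
 [ 0.5486 -0.1873  0.1582]
 [ 0.5504 -0.1823  0.1585]
 [ 0.5503 -0.1794  0.159 ]
 [ 0.5467 -0.1773  0.1596]
 [ 0.5509 -0.1875  0.1599]
 [ 0.55   -0.1914  0.1611]
 [ 0.5511 -0.19    0.1621]
 [ 0.5514 -0.1895  0.1645]
 [ 0.5494 -0.1887  0.1652]
 [ 0.5537 -0.1897  0.166 ]
 [ 0.5553 -0.1879  0.1663]]
360 380 235 271
7.631578947368421
```

View pics/s1z.png

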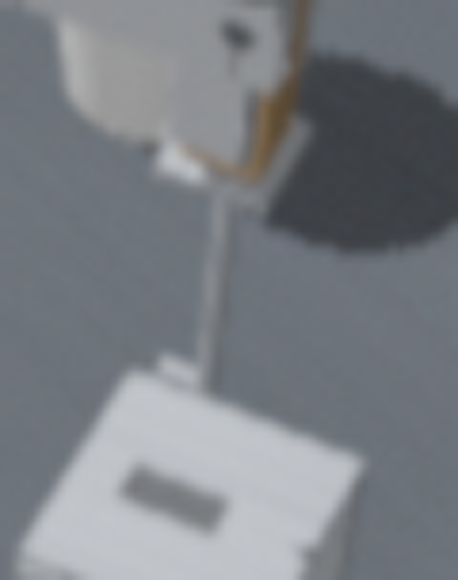

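The toe points along the slot (+y side) and its underside is about 87 mm below the collar. Now I carry the pick to a hover above the filter.

Emit:
move_arm(
  steps=[0,0,-0.14,0,0.02,0,0,0,0,-0.28,0,0.05,0,0,0,0,-0.42,0,0.08,0,0,0,0,-0.56,0,0.11,0,0,0,0,-0.7,0,0.14,0,0,0,0,-0.84,0,0.17,0,0,0,0,-0.98,-0.005,0.2,0,0,0,0,-1.12,-0.005,0.23,0,0,0,0,-1.26,-0.01,0.26,0,0,0,0,-1.4,-0.015,0.29,0,0,0,0,-1.54,-0.015,0.311,0,0,0,0,-1.68,-0.015,0.311,0,0],
)

```text
time: 8.65
tool_pos: [0.535, 0.1267, 0.2713]
ee_rot: [-3.14, 0.002, 0.317]
wrist_force: [0.2, -0.4, -1.0]
width: 0.0215
finger_force: 29.9
```

Emit:
move_arm(
  steps=[0,0,-0.14,0,0,0,0,0,0,-0.28,0,0,0,0,0,0,-0.36,0,0,0,0,0,0,-0.36,0,0,0,0,0,0,-0.36,0,0,0,0],
)

```text
time: 9.15
tool_pos: [0.5356, 0.124, 0.2717]
ee_rot: [3.141, 0.001, -0.039]
wrist_force: [-0.2, -0.2, -1.6]
width: 0.0216
finger_force: 29.9
```

```bash
cat > chk.py <<'E'
from ang import *
np.set_printoptions(precision=4,suppress=True)
print({k:get_obs()[k] for k in("time","tool_pos","ee_rot","wrist_force")})
n="wrist"; c=cam(n); im,d=snapshot(n); np.savez("w2.npz",im=im,d=d); cv2.imwrite("pics/w2.png",im[...,::-1])
for t,z in (("ring_end",.04),("catch",.0495),("strainer",.032),("ring",.04)):
    for r in spot_point(n,t)[:3]: print(t,r["score"],r["uv"],atz(n,r["uv"],z,c))
P=cloud(n,d,c)
w=(im.min(2)>200)&(abs(P[...,2]-.044)<.004)&(np.hypot(P[...,0]-.518,P[...,1]-.1248)<.054)
v,u=np.nonzero(w); q=np.array([atz(n,(a,b),.044,c)[:2] for a,b in zip(u,v)])
ctr=least_squares(lambda p:np.maximum(0,abs(np.hypot(*(q-p).T)-.045)-.004),q.mean(0)).x
rr=np.hypot(*(q-ctr).T); print(len(q),"ctr",ctr,np.percentile(rr,[2,50,98]))
a=np.degrees(np.arctan2(*(q-ctr).T[::-1]))%360; h=np.histogram(a,bins=np.arange(0,361,5))[0]; print(h)
for r in (.042,.045,.048):
    p=prof(n,im,c,ctr,.044,r); print(r,np.where((p>200)!=np.roll(p>200,1))[0])
E
python3 chk.py
```

```text
{'time': 9.15, 'tool_pos': array([0.5356, 0.124 , 0.2717]), 'ee_rot': array([ 3.1413,  0.0014, -0.0395]), 'wrist_force': array([-0.1648, -0.1599, -1.6221])}
ring_end 0.93 [122.9, 145.3] [0.603  0.3099 0.04  ]
ring_end 0.88 [327.0, 178.4] [0.5635 0.1151 0.04  ]
ring_end 0.23 [603.6, 173.8] [ 0.5572 -0.1556  0.04  ]
catch 0.55 [304.1, 176.4] [0.5675 0.1371 0.0495]
strainer 0.61 [318.6, 221.0] [0.5189 0.1252 0.032 ]
1740 ctr [0.5188 0.1248] [0.0402 0.045  0.0525]
[33 27 22 22 31 41 36 36 41 36 36 35 40 32 35 37 39 38 34 44 30 34 29 36
 29 33 39 28 13  3  0  0  0  0  0  0  0  0  0  0  0  3 11 31 37 36 36 36
 35 36 36 38 39 34 41 41 37 38 43 39 28  0  2  0  0  2  3  0  0 12 40 37]
0.042 [146 210 304 348]
0.045 [141 214 304 349]
0.048 [  2   8 101 105 112 114 119 121 123 126 139 145 153 218 304 349]
```

View pics/w2.png

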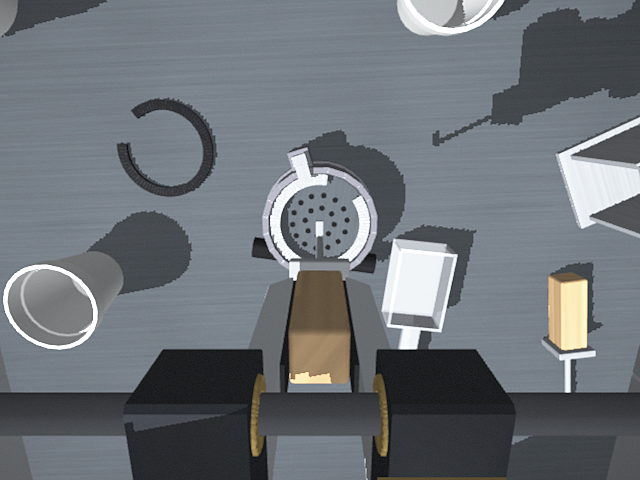

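The second view agrees: ring centre (0.5188,0.1248) and end at about −11°. The toe shows at (320,228), above the strainer and inside the ring. I lower it to just above the strainer.

Emit:
move_arm(
  steps=[0,0,0,0,0,-0.02,0,0,0,0,0,0,-0.04,0,0,0,0,0,0,-0.06,0,0,0,0,0,0,-0.08,0,0,0,0,0,0,-0.095,0,0,0,0,0,0,-0.105,0,0,0,0,0,0,-0.113,0,0,0,0,0,0,-0.113,0,0,0,0,0,0,-0.113,0],
)

```text
time: 10.3
tool_pos: [0.5363, 0.1241, 0.1602]
ee_rot: [-3.141, -0.001, -0.041]
wrist_force: [0.1, -0.6, -0.9]
width: 0.0216
finger_force: 29.9
```

```bash
cat > st.py <<'E'
from bench import *
import numpy as np
a=[]
for _ in range(4):
    o=get_obs(); a.append(np.r_[o["tool_pos"],o["wrist_force"]]); snapshot("top")
print(o["time"],np.round(np.mean(a,0),4),np.round(np.std(a,0)[3:],2),np.round(o["ee_rot"],3),np.round(o["wrist_torque"],3))
E
python3 st.py
```

```text
10.45 [ 0.5364  0.1241  0.1605  0.1626 -0.4635 -0.8562] [0.14 0.48 0.17] [-3.141e+00 -2.000e-03 -4.100e-02] [0.035 0.192 0.042]
```

Emit:
move_arm(
  steps=[0,0,0,0,0,-0.002,0,0,0,0,0,0,-0.004,0,0,0,0,0,0,-0.005,0,0,0,0,0,0,-0.005,0],
)

```text
time: 10.9
tool_pos: [0.5357, 0.124, 0.1541]
ee_rot: [3.141, 0.001, -0.041]
wrist_force: [-0.1, 0.3, -0.6]
width: 0.0222
finger_force: 29.9
```

Emit:
move_arm(
  steps=[0,0,0,0,0,-0.0005,0,0,0,0,0,0,-0.001,0,0,0,0,0,0,-0.001,0],
)

```text
time: 11.2
tool_pos: [0.5359, 0.124, 0.1534]
ee_rot: [3.141, 0.0, -0.041]
wrist_force: [0.2, 0.3, -1.5]
width: 0.022
finger_force: 29.9
```

Emit:
move_arm(
  steps=[0,0,0,0,0,-0.0005,0,0,0,0,0,0,-0.001,0,0,0,0,0,0,-0.001,0],
)

```text
time: 11.5
tool_pos: [0.5358, 0.124, 0.1524]
ee_rot: [3.141, 0.0, -0.041]
wrist_force: [-0.3, -0.6, -0.9]
width: 0.0221
finger_force: 29.9
```

Emit:
move_arm(
  steps=[0,0,0,0,0,-0.0005,0,0,0,0,0,0,-0.0005,0,0,0,0,0,0,-0.0005,0],
)

```text
time: 11.8
tool_pos: [0.5359, 0.124, 0.152]
ee_rot: [3.142, 0.0, -0.041]
wrist_force: [-0.8, 0.2, -1.8]
width: 0.022
finger_force: 29.9
```

Emit:
move_arm(
  steps=[0,0,0,0,0,-0.0005,0,0,0,0,0,0,-0.0005,0,0,0,0,0,0,-0.0005,0],
)

```text
time: 12.1
tool_pos: [0.5359, 0.124, 0.1518]
ee_rot: [3.142, -0.0, -0.041]
wrist_force: [-0.1, 0.2, -0.1]
width: 0.0219
finger_force: 29.9
```

```bash
python3 st.py
```

```text
12.25 [ 0.5359  0.124   0.1517 -0.0993 -0.1763  0.3784] [0.17 0.25 0.47] [ 3.142 -0.    -0.041] [-0.079  0.291  0.011]
```

Emit:
move_arm(
  steps=[0,0,0,0,0,-0.0005,0,0,0,0,0,0,-0.0005,0,0,0,0,0,0,-0.0005,0],
)

```text
time: 12.6
tool_pos: [0.536, 0.124, 0.1513]
ee_rot: [3.142, -0.0, -0.041]
wrist_force: [-0.5, -0.0, 2.4]
width: 0.0218
finger_force: 29.9
```

```bash
python3 st.py
```

```text
12.75 [ 0.536   0.124   0.1513 -0.9996 -0.6049  1.8385] [0.27 0.45 0.55] [ 3.142 -0.    -0.041] [-0.085  0.412 -0.048]
```

Contact is clear: force starts at about 151.8 mm and is 3 N now. I raise 1.5 mm, which puts the toe midway in the 5 mm space, and slide it outwards under the ring end.

Emit:
move_arm(
  steps=[0,0,0,0,0,0.001,0,0,0,0,0,0,0.0015,0,0,0,0,0,0,0.0015,0,0,0,0,0.003,0,0.0015,0,0,0,0,0.006,0,0.0015,0,0,0,0,0.009,0,0.0015,0,0,0,0,0.012,-0.0005,0.0015,0,0,0,0,0.014,-0.0005,0.0015,0,0,0,0,0.014,-0.0005,0.0015,0],
)

```text
time: 13.7
tool_pos: [0.5502, 0.1235, 0.1524]
ee_rot: [3.141, 0.0, -0.041]
wrist_force: [0.5, -0.3, -1.4]
width: 0.0216
finger_force: 29.9
```

```bash
python3 st.py
```

```text
13.85 [ 0.55    0.1235  0.1524  0.0789 -0.1103 -1.4456] [0.26 0.44 0.09] [ 3.142  0.    -0.041] [0.025 0.169 0.04 ]
```

Free under the ring. I go 3 mm further out and then begin a gentle lift.

Emit:
move_arm(
  steps=[0,0,0,0.0015,0,0,0,0,0,0,0.003,0,0,0,0,0,0,0.003,0,0,0,0,0,0,0.003,0,0.0005,0,0,0,0,0.003,0,0.001,0,0,0,0,0.003,0,0.0015,0,0,0,0,0.003,0,0.002,0,0,0,0,0.003,0,0.0025,0,0,0,0,0.003,0,0.0025,0],
)

```text
time: 14.8
tool_pos: [0.5528, 0.1235, 0.155]
ee_rot: [3.141, 0.0, -0.041]
wrist_force: [-0.1, 0.3, -1.4]
width: 0.0218
finger_force: 29.9
```

```bash
python3 st.py
```

```text
14.95 [ 0.5528  0.1235  0.1549  0.0061  0.0846 -1.5631] [0.47 0.31 0.59] [ 3.141  0.    -0.041] [ 0.016  0.056 -0.029]
```

Emit:
move_arm(
  steps=[0,0,0,0,0,0.0005,0,0,0,0,0,0,0.001,0,0,0,0,0,0,0.0015,0,0,0,0,0,0,0.002,0,0,0,0,0,0,0.002,0],
)

```text
time: 15.5
tool_pos: [0.5525, 0.1234, 0.1566]
ee_rot: [3.141, 0.001, -0.041]
wrist_force: [-0.1, -0.4, -3.3]
width: 0.0217
finger_force: 29.9
```

```bash
python3 st.py
```

```text
15.65 [ 0.5525  0.1234  0.1566 -0.5354  0.0606 -3.5169] [0.29 0.35 0.3 ] [ 3.141e+00  1.000e-03 -4.100e-02] [-0.093  0.415  0.004]
```

Emit:
move_arm(
  steps=[0,0,0,0,0,0.0005,0,0,0,0,0,0,0.001,0,0,0,0,0,0,0.001,0],
)

```text
time: 16.0
tool_pos: [0.5525, 0.1235, 0.1574]
ee_rot: [3.141, 0.001, -0.041]
wrist_force: [-1.3, -0.7, -5.7]
width: 0.0216
finger_force: 29.9
```

Emit:
move_arm(
  steps=[0,0,0,0,0,0.0005,0,0,0,0,0,0,0.001,0,0,0,0,0,0,0.001,0],
)

```text
time: 16.3
tool_pos: [0.5525, 0.1234, 0.1585]
ee_rot: [3.141, 0.001, -0.041]
wrist_force: [-1.4, -1.5, -7.7]
width: 0.0218
finger_force: 29.9
```

Emit:
move_arm(
  steps=[0,0,0,0,0,0.0005,0,0,0,0,0,0,0.001,0,0,0,0,0,0,0.001,0],
)

```text
time: 16.6
tool_pos: [0.5526, 0.1234, 0.1597]
ee_rot: [3.141, 0.001, -0.041]
wrist_force: [-0.9, -0.6, -8.0]
width: 0.0216
finger_force: 29.9
```

Emit:
move_arm(
  steps=[0,0,0,0,0,0.0005,0,0,0,0,0,0,0.001,0,0,0,0,0,0,0.001,0],
)

```text
time: 16.9
tool_pos: [0.5536, 0.1237, 0.162]
ee_rot: [-3.141, -0.002, -0.041]
wrist_force: [-1.6, -1.1, -3.7]
width: 0.0217
finger_force: 29.9
```

Emit:
move_arm(
  steps=[0,0,0,0,0,0.0005,0,0,0,0,0,0,0.001,0,0,0,0,0,0,0.001,0],
)

```text
time: 17.2
tool_pos: [0.5536, 0.1237, 0.1632]
ee_rot: [-3.141, -0.003, -0.041]
wrist_force: [-1.2, -0.3, -1.7]
width: 0.0219
finger_force: 29.9
```

Emit:
move_arm(
  steps=[0,0,0,0,0,0.0005,0,0,0,0,0,0,0.001,0,0,0,0,0,0,0.001,0],
)

```text
time: 17.5
tool_pos: [0.5535, 0.1236, 0.1634]
ee_rot: [-3.141, -0.002, -0.041]
wrist_force: [0.6, -0.1, -3.6]
width: 0.0216
finger_force: 29.9
```

Past the slope, and the force has dropped. I raise further until the catch springs under.

Emit:
move_arm(
  steps=[0,0,0,0,0,0.0005,0,0,0,0,0,0,0.001,0,0,0,0,0,0,0.0015,0,0,0,0,0,0,0.002,0,0,0,0,0,0,0.002,0],
)

```text
time: 18.0
tool_pos: [0.553, 0.1235, 0.1652]
ee_rot: [3.141, -0.0, -0.041]
wrist_force: [0.9, 0.3, -2.4]
width: 0.0218
finger_force: 29.9
```

Emit:
move_arm(
  steps=[0,0,0,0,0,0.0005,0,0,0,0,0,0,0.001,0,0,0,0,0,0,0.0015,0,0,0,0,0,0,0.002,0,0,0,0,0,0,0.002,0],
)

```text
time: 18.5
tool_pos: [0.5527, 0.1236, 0.1673]
ee_rot: [-3.142, 0.0, -0.041]
wrist_force: [-0.6, -0.8, -1.5]
width: 0.0221
finger_force: 29.9
```

Emit:
move_arm(
  steps=[0,0,0,0,0,0.0005,0,0,0,0,0,0,0.001,0,0,0,0,0,0,0.0015,0,0,0,0,0,0,0.002,0,0,0,0,0,0,0.002,0],
)

```text
time: 19.0
tool_pos: [0.5529, 0.1235, 0.1691]
ee_rot: [3.142, -0.0, -0.041]
wrist_force: [0.0, 0.7, -2.6]
width: 0.0218
finger_force: 29.9
```

```bash
python3 st.py; python3 - <<'E'
from ang import *
np.set_printoptions(precision=4,suppress=True)
n="wrist"; c=cam(n); im,d=snapshot(n); P=cloud(n,d,c)
cv2.imwrite("pics/w3.png",cv2.resize(im[100:340,160:480],(800,600),interpolation=2)[...,::-1])
r=np.hypot(P[...,0]-.5188,P[...,1]-.1248); a=np.degrees(np.arctan2(P[...,1]-.1248,P[...,0]-.5188))
for k in range(-180,180,15):
    s=(abs(r-.045)<.003)&(a>=k)&(a<k+15); print(k,s.sum(),np.round(np.median(P[s][:,2]) if s.any() else 0,4),end="; ")
E
```

```text
19.15 [ 0.5529  0.1235  0.169  -0.171   0.1265 -1.8961] [0.18 0.4  0.5 ] [ 3.141  0.    -0.041] [-0.035  0.221 -0.003]
-180 0 0; -165 0 0; -150 0 0; -135 0 0; -120 61 0.0506; -105 109 0.052; -90 111 0.0541; -75 143 0.0557; -60 166 0.0349; -45 115 0.0347; -30 2446 0.2092; -15 2424 0.1867; 0 3062 0.1963; 15 1130 0.2041; 30 150 0.0571; 45 119 0.0557; 60 116 0.0539; 75 109 0.0519; 90 105 0.0499; 105 11 0.0482; 120 0 0; 135 0 0; 150 0 0; 165 0 0;
```

View pics/w3.png

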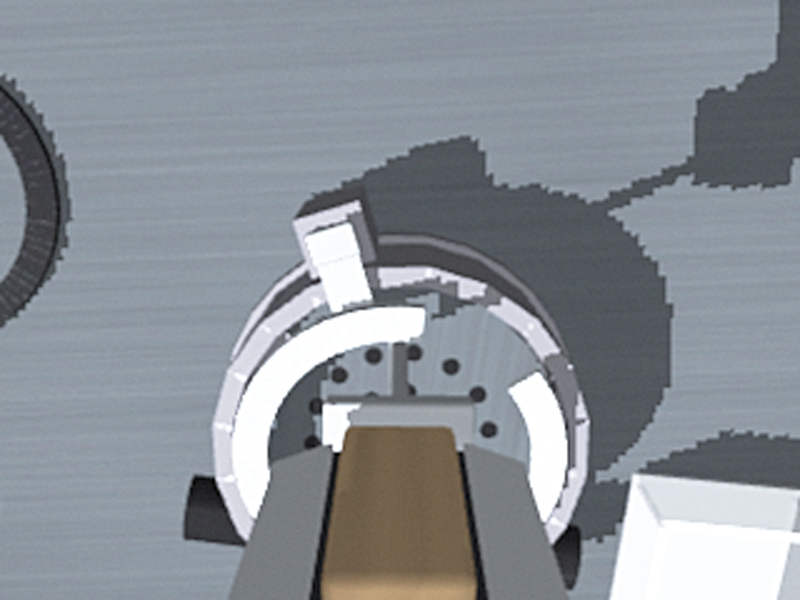

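The ring is tilted up, with its end at zoom (420,320) standing clear of the catch nose at (350,305). The force is only the ring's weight. I raise 1 mm for margin, then lower slowly so the ring rests on the catch.

Emit:
move_arm(
  steps=[0,0,0,0,0,0.0005,0,0,0,0,0,0,0.001,0,0,0,0,0,0,0.001,0,0,0,0,0,0,0,0,0,0,0,0,0,-0.001,0,0,0,0,0,0,-0.002,0,0,0,0,0,0,-0.003,0,0,0,0,0,0,-0.004,0,0,0,0,0,0,-0.005,0,0,0,0,0,0,-0.006,0,0,0,0,0,0,-0.007,0,0,0,0,0,0,-0.007,0],
)

```text
time: 20.45
tool_pos: [0.5528, 0.1235, 0.1618]
ee_rot: [3.141, 0.0, -0.041]
wrist_force: [-0.1, -0.3, -2.2]
width: 0.0222
finger_force: 29.9
```

```bash
cat > tilt.py <<'E'
from ang import *
np.set_printoptions(precision=4,suppress=True)
n="wrist"; c=cam(n); im,d=snapshot(n); P=cloud(n,d,c); print(get_obs()["wrist_force"],get_obs()["tool_pos"])
r=np.hypot(P[...,0]-.5188,P[...,1]-.1248); a=np.degrees(np.arctan2(P[...,1]-.1248,P[...,0]-.5188))
for k in range(-180,180,15):
    s=(abs(r-.045)<.003)&(a>=k)&(a<k+15)&(P[...,2]<.09); print(k,s.sum(),np.round(np.median(P[s][:,2]) if s.any() else 0,4),end="; ")
E
python3 tilt.py
```

```text
[ 0.1992  0.2928 -1.9711] [0.5528 0.1235 0.1619]
-180 0 0; -165 0 0; -150 0 0; -135 0 0; -120 58 0.046; -105 104 0.0469; -90 119 0.0483; -75 121 0.0498; -60 177 0.0351; -45 120 0.0346; -30 123 0.0346; -15 157 0.0539; 0 158 0.0547; 15 147 0.0548; 30 140 0.0545; 45 127 0.054; 60 126 0.0528; 75 117 0.0518; 90 110 0.0505; 105 13 0.0492; 120 0 0; 135 0 0; 150 0 0; 165 0 0;
```

Emit:
move_arm(
  steps=[0,0,0,0,0,-0.0005,0,0,0,0,0,0,-0.001,0,0,0,0,0,0,-0.0015,0,0,0,0,0,0,-0.0015,0],
)

```text
time: 20.9
tool_pos: [0.5528, 0.1235, 0.1604]
ee_rot: [3.141, 0.0, -0.041]
wrist_force: [0.1, -0.2, -1.8]
width: 0.0222
finger_force: 29.9
```

```bash
python3 tilt.py; python3 st.py
```

```text
[-0.1487  0.5098 -0.4014] [0.5529 0.1235 0.1605]
-180 0 0; -165 0 0; -150 0 0; -135 0 0; -120 59 0.0459; -105 108 0.0467; -90 114 0.0483; -75 123 0.0497; -60 180 0.0351; -45 118 0.0346; -30 126 0.0347; -15 156 0.054; 0 154 0.0548; 15 143 0.0548; 30 139 0.0546; 45 135 0.054; 60 124 0.0529; 75 126 0.0518; 90 111 0.0503; 105 14 0.0495; 120 0 0; 135 0 0; 150 0 0; 165 0 0; 21.1 [ 0.5529  0.1235  0.1605  0.0325  0.0077 -0.9088] [0.46 0.54 0.35] [ 3.142 -0.    -0.041] [ 0.013  0.174 -0.01 ]
```

The ring stays put while the toe drops away, so it rests on the catch. I withdraw the toe inwards, then straight up.

Emit:
move_arm(
  steps=[0,0,0,0,0,-0.001,0,0,0,0,-0.003,0,-0.001,0,0,0,0,-0.006,0,-0.001,0,0,0,0,-0.01,0.0005,-0.001,0,0,0,0,-0.014,0.0005,-0.001,0,0,0,0,-0.018,0.0005,-0.001,0,0,0,0,-0.018,0.0005,0,0,0,0,0,-0.018,0.0005,0.02,0,0,0,0,-0.018,0.0005,0.05,0,0,0,0,-0.018,0.0005,0.08,0,0,0,0,-0.018,0.0005,0.112,0,0,0,0,-0.018,0.0005,0.112,0],
)

```text
time: 22.35
tool_pos: [0.537, 0.1243, 0.2786]
ee_rot: [-3.14, -0.011, -0.041]
wrist_force: [-0.3, 0.2, -0.8]
width: 0.022
finger_force: 29.9
```

```bash
python3 tilt.py; cat >> tilt.py <<'E'
s=(abs(r-.045)<.0035)&(P[...,2]>.043)&(P[...,2]<.065)&(im.min(2)>190)&~((a>4)&(a<24)&(r>.044))
q=P[s]; 
for _ in range(3):
    k=np.linalg.lstsq(np.c_[q[:,:2]-[.5188,.1248],np.ones(len(q))],q[:,2],rcond=None)[0]; e=q[:,2]-np.c_[q[:,:2]-[.5188,.1248],np.ones(len(q))]@k; q=q[abs(e)<2*e.std()]
e0=np.radians(-10.8); print("\nplane",k,e.std(),len(q),"end top",k[2]+.044*(k[0]*np.cos(e0)+k[1]*np.sin(e0)))
E
python3 tilt.py
```

```text
[ 0.4022  0.3897 -1.0457] [0.5361 0.1242 0.2754]
-180 0 0; -165 0 0; -150 29 0.044; -135 62 0.0448; -120 61 0.0456; -105 60 0.0471; -90 65 0.0483; -75 67 0.0498; -60 85 0.0352; -45 71 0.0346; -30 67 0.0345; -15 76 0.0541; 0 76 0.0548; 15 77 0.0547; 30 72 0.0546; 45 69 0.054; 60 70 0.0527; 75 66 0.0517; 90 68 0.0503; 105 69 0.0488; 120 65 0.0472; 135 2 0.0461; 150 0 0; 165 0 0; [ 0.658  -0.3095 -1.271 ] [0.5351 0.124  0.2728]
-180 0 0; -165 0 0; -150 31 0.0441; -135 61 0.0446; -120 63 0.0457; -105 65 0.0469; -90 69 0.0479; -75 67 0.0499; -60 89 0.0352; -45 74 0.0346; -30 73 0.0348; -15 71 0.0542; 0 76 0.0548; 15 75 0.0549; 30 74 0.0546; 45 72 0.0537; 60 71 0.053; 75 66 0.0515; 90 68 0.0503; 105 72 0.0488; 120 66 0.0471; 135 12 0.0456; 150 0 0; 165 0 0; 
plane [0.1195 0.0383 0.0492] 0.0006392032458420573 1051 end top 0.05406615181109628
```

The ring's underside at the end is about 50 mm, resting on the catch. Now I return the pick the way it came.

Emit:
move_arm(
  steps=[0,0,0.14,0,-0.02,0,0,0,0,0.28,0,-0.05,0,0,0,0,0.42,0,-0.08,0,0,0,0,0.56,0,-0.11,0,0,0,0,0.7,0.005,-0.14,0,0,0,0,0.84,0.005,-0.17,0,0,0,0,0.98,0.01,-0.2,0,0,0,0,1.12,0.01,-0.23,0,0,0,0,1.26,0.015,-0.26,0,0,0,0,1.4,0.016,-0.29,0,0,0,0,1.54,0.016,-0.311,0,0,0,0,1.68,0.016,-0.311,0,0],
)

```text
time: 23.65
tool_pos: [0.5497, -0.1896, 0.2685]
ee_rot: [-3.136, -0.002, 1.641]
wrist_force: [-0.5, 0.2, -1.3]
width: 0.0219
finger_force: 29.9
```

Emit:
move_arm(
  steps=[0,0,0.14,0,0,0,0,0,0,0.28,0,0,0,0,0,0,0.36,0,0,0,0,0,0,0.36,0,0,0,0,0,0,0.36,0,0,0,0,0,0,0.36,0,0,-0.02,0,0,0,0.36,0,0,-0.04,0,0,0,0.36,0,0,-0.045,0,0,0,0.36,0,0,-0.045,0,0,0,0.36,0,0,-0.045,0],
)

```text
time: 24.65
tool_pos: [0.5511, -0.187, 0.2282]
ee_rot: [3.141, 0.001, 1.998]
wrist_force: [0.3, 0.9, -0.9]
width: 0.0218
finger_force: 29.9
```

```bash
python3 st.py
```

```text
24.8 [ 0.5513 -0.1872  0.2287  0.2037  0.1937 -0.9292] [0.51 0.44 0.34] [3.140e+00 2.000e-03 1.999e+00] [-0.041  0.035 -0.001]
```

Emit:
move_arm(
  steps=[0,0,0,0,0,-0.004,0,0,0,0,0,0,-0.008,0,0,0,0,0,0,-0.012,0,0,0,0,0,0,-0.015,0,0,0,0,0,0,-0.015,0],
)

```text
time: 25.35
tool_pos: [0.5505, -0.1868, 0.2115]
ee_rot: [-3.141, -0.001, 1.999]
wrist_force: [-0.1, -0.3, -1.1]
width: 0.022
finger_force: 29.9
```

Emit:
move_arm(
  steps=[0,0,0,0,0,-0.01,0,0,0,0,0,0,-0.02,0,0,0,0,0,0,-0.03,0,0,0,0,0,0,-0.04,0,0,0,0,0,0,-0.05,0,0,0,0,0,0,-0.06,0,0,0,0,0,0,-0.07,0,0,0,0,0,0,-0.076,0,0,0,0,0,0,-0.079,0,0,0,0,0,0,-0.079,0,0,0,0,0,0,-0.079,0],
)

```text
time: 26.45
tool_pos: [0.5512, -0.1871, 0.134]
ee_rot: [3.141, 0.001, 1.999]
wrist_force: [-0.9, 0.3, -1.9]
width: 0.022
finger_force: 29.9
```

```bash
python3 st.py
```

```text
26.6 [ 0.5512 -0.1871  0.1341 -0.2208  0.4078 -1.5404] [0.46 0.21 0.55] [3.141e+00 1.000e-03 1.999e+00] [-0.051 -0.    -0.005]
```

Emit:
move_arm(
  steps=[0,0,0,0,0,-0.0005,0,0,0,0,0,0,-0.001,0,0,0,0,0,0,-0.0015,0,0,0,0,0,0,-0.0015,0],
)

```text
time: 27.05
tool_pos: [0.5509, -0.187, 0.1324]
ee_rot: [3.141, 0.0, 1.999]
wrist_force: [-0.7, 0.1, 0.6]
width: 0.0218
finger_force: 29.9
```

```bash
python3 st.py
```

```text
27.2 [ 0.551  -0.187   0.1324 -0.7687  0.161   1.1014] [0.11 0.13 0.33] [3.141 0.    1.999] [-0.02   0.193  0.003]
```

The collar is on the plate. I release and rise.

Emit:
move_arm(
  steps=[0,0,0,0,0,0,0.3,0,0,0,0,0,0,0.5,0,0,0,0,0,0,0.7,0,0,0,0,0,0,0.7,0,0,0,0,0,0,0.7,0,0,0,0,0,0,0.7,0,0,0,0,0,0,0.7,0,0,0,0,0,0,0.7],
)

```text
time: 28.05
tool_pos: [0.5509, -0.187, 0.132]
ee_rot: [3.141, 0.0, 1.999]
wrist_force: [-0.0, 0.4, 0.7]
width: 0.0661
finger_force: 0.0
```

Emit:
move_arm(
  steps=[0,0,0,0,0,0.02,0.7,0,0,0,0,0,0.05,0.7,0,0,0,0,0,0.09,0.7,0,0,0,0,0,0.13,0.7,0,0,0,-0.03,0.02,0.17,0.7,0,0,0,-0.06,0.05,0.18,0.7,0,0,0,-0.06,0.08,0.18,0.7,0,0,0,-0.06,0.1,0.18,0.7,0,0,0,-0.06,0.1,0.18,0.7,0,0,0,-0.06,0.1,0.18,0.7],
)

```text
time: 29.05
tool_pos: [0.4909, -0.087, 0.3121]
ee_rot: [3.142, 0.001, 2.0]
wrist_force: [0.5, -0.6, -0.3]
width: 0.0655
finger_force: 0.0
```

```bash
python3 - <<'E'
from h import *
np.set_printoptions(precision=4,suppress=True)
o=get_obs(); print(o["time"],o["tool_pos"],o["width"])
for n in("top","side"):
    c=cam(n); im,d=snapshot(n); P=cloud(n,d,c)
    if n=="top": d0=np.load("top0.npz")["d"]
    near=np.hypot(P[...,0]-.551,P[...,1]+.187)<.05
    s=(abs(P[...,2]-.172)<.006)&near; print(n,s.sum(),cv2.minAreaRect(P[s][:,:2].astype(np.float32)),P[s][:,2].max() if s.any() else 0)
    r=np.hypot(P[...,0]-.5188,P[...,1]-.1248); a=np.degrees(np.arctan2(P[...,1]-.1248,P[...,0]-.5188))
    for k in(-75,-10,30,60,90):
        s=(abs(r-.045)<.003)&(a>=k)&(a<k+12); print(k,s.sum(),np.median(P[s][:,2]) if s.any() else 0)
    if n=="side": cv2.imwrite("pics/fin.png",cv2.resize(im[170:350,220:460],(800,600))[...,::-1])
E
```

```text
29.05 [ 0.4909 -0.087   0.3121] 0.06553545191726913
top 0 ((0.0, 0.0), (0.0, 0.0), 0.0) 0
-75 15 0.04998929077571754
-10 10 0.05508427618591133
30 12 0.05412556192996764
60 13 0.0528922975027594
90 16 0.05048542061088701
side 116 ((0.5517805814743042, -0.1888328343629837), (0.0235836710780859, 0.02129964902997017), 25.56220817565918) 0.17579038932725627
-75 9 0.05157522092924509
-10 15 0.0500609928449075
30 13 0.05368869635555676
60 15 0.03870089367995629
90 13 0.046641931351940724
```

View pics/fin.png

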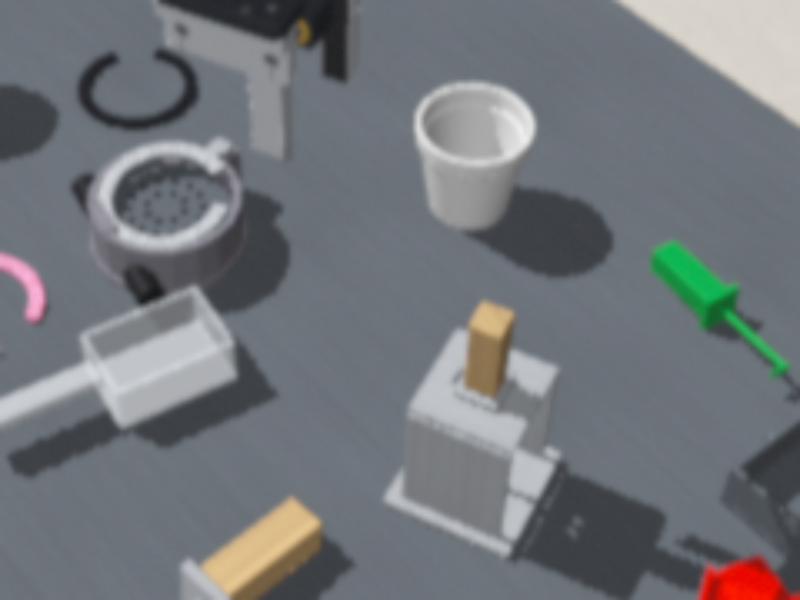

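The pick hangs upright in its holder at (487,370), the ring end is raised by the catch at (215,160), and the bystanders are untouched.

```bash
python3 -c "
from bench import *
print(close_job())"
```

```text
the job is handed in; nothing more can be done
None
```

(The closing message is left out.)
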